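# Lock the card terminal into its counter dock

### The arm

A 6-joint arm with a two-finger parallel gripper is mounted at the origin on the work surface. World frame = base frame: x ahead of the robot, y to its left, z up, the work surface at z = 0. Lengths are in m, angles in rad, forces in N, time in s.
With the tool pointing down it reaches from about 0.375 to 0.975 m from the base axis. Payload 3.8 kg.
Tool frame: the origin (TCP) lies midway between the tips of the shut fingers; the grasp point (between the pads) lies 19 mm behind it (tcp_to_grasp is the distance from the TCP to the grasp point, in m); y points along the fingers, z is the direction in which the jaws open and shut, and the axes are right-handed (so a half turn about y gives the same grasp; the last joint's range is limited). The gripper opens to 85 mm and grips with 20 to 120 N. Pads are 22 mm wide; open, the fingers measure 114 mm over their backs; the gripper's body (76 mm by 85 mm) begins 54 mm behind the grasp point. The pads swing forward as they close: fully open they stand 13 mm farther back than shut.
Start: joints at [-1.333, 0.264, 1.604, -0, 1.274, -0.037], TCP at [0.183, -0.65, 0.231] pointing down, gripper open.
Joint ranges: [-2.63, 2.63], [-0.94, 2.18], [0.31, 2.57], [-1.31, 4.45], [0, 2.66], [-2.55, 2.55]. Speed limits (rad/s): [2.57, 2.57, 3.14, 3.14, 3.14, 3.14].

### API

Orientations are given as a unit quaternion [x, y, z, w].
In Python, from cell import move_ptp, move_linear, move_joints, move_gripper, hold, ik, snapshot, get_calibration, IKError, finish_job, read_t, read_q, read_dq, read_joint_efforts, read_ee_pos, read_eef_rot, read_contact_force, read_torque, read_opening, tcp_to_grasp gives the robot as it stands. The module is installed in compiled form; this text tells all that it offers. Calls block until the motion is done:
- move_ptp(position, orientation): joint-space move of the TCP to a pose.
- move_linear(position, max_speed=0.15, ori=None, f_stop=None): straight line of the TCP; ori=None keeps the orientation; max_speed is the mean speed in m/s. With f_stop (N) it stops when the force on the tool has changed by that much, and returns True; else False.
- move_joints(angles): joint-space move.
- move_gripper(opening, strength=None): finger opening in m; strength is the grip in N (None keeps the last); returns when the fingers have stopped.
- hold(seconds).
- ik(position, orientation): joint angles nearest the present ones, or None.
- snapshot(name): name is "side" or "top" or "wrist"; returns the picture (384x512x3 uint8, red, green, blue); there is no depth.
- get_calibration(name): a dict with "mtx" (3x3 intrinsics, pixels), "xyz" and "attitude" of the camera in the world; the wrist camera has in their place "mount" (4x4, takes a point from camera to tool coordinates, whose origin is the TCP and whose axes are the tool frame's). Camera axes: x right, y down, z forward; pixel columns grow to the right and rows downward; lengths in m; the calibration is good to about 2 mm. The wrist camera is an equidistant fisheye: a pixel r from the principal point sees the ray r / f radians off the axis. A picture is of the moment at which its call begins: read the wrist's pose just before it. get_calibration takes no time and is no camera call.
A pose or a line that the arm cannot do raises IKError and nothing moves.
- finish_job(): hands the job in, once; it reports no verdict.
Readings, each from a call of its own:
- read_t(): time.
- read_q(): joint angles.
- read_dq(): joint speeds.
- read_joint_efforts(): joint torques, N m.
- read_ee_pos(): TCP position.
- read_eef_rot(): TCP orientation.
- read_contact_force(): force on the tool from outside, world axes, zero at the start.
- read_torque(): the same for the moment, N m.
- read_opening(): finger opening in m.
Only numpy, scipy, OpenCV 4.12 (cv2) and the standard library are available. Lean on these libraries where they do the work, as an engineer would, in place of code of your own. Each camera call takes 0.05 s, during which the arm holds its last target. There are 200 camera calls.

### The job

Lay the card payment terminal flat, keys up, in the counter's security dock, lengthwise between the stop block and the jaw, and let go of it. Then wind the dock's wheel clockwise by its knob until the jaw grips the terminal and the wheel pushes back with a firm, set feel of about 13 N at the knob (it runs free at about 9 N), without overtightening (17 N would crack the case), and let go of the knob.

Things in the scene. Friction and masses are not known exactly. Their poses are not given: they have to be found in the camera images.
- dock: fixed security dock: dark steel plate 100 (x) by 305 mm (y), 12 mm thick, from y=-204 to +100 mm. Origin on the counter under the terminal's place; x, y along the plate's sides. At +y a stop block, 70 mm wide, its face towards -y at y=+66 to +74 mm (screwed anywhere in a slot), 40 mm tall above the plate; at -y the jaw, then a grey gear housing (top z=58 mm) bearing the wheel
- bed (a point): middle of the dock's bed, the top of the steel plate (dock x=0, y=0, z=12 mm), where the terminal lies between stop and jaw; open above and at both x sides; axes as the dock's
- jaw: moving jaw, 70 mm wide (x), 40 mm tall, rubber face. Origin mid-face at bed height. Slides to the dock's +y, 4 mm per rad of winding; starts with its face at dock y=-72 to -67 mm. It is sprung: once it has pushed the terminal against the stop, the knob's resistance climbs by about 7 N per rad
- wheel_axis (a point): centre of the black three-spoked hand wheel, upright axis, at rim-top height (z=96 mm), dock (0,-158 mm). Rim radius 50 mm, bar 12 mm thick. Clockwise from above closes the jaw; it stays where left. Runs free at 0.45 N m, 9 N at the knob; bites after 3 to 7 rad; firm at 13 N (12 to 15.5). Judge it turning slowly: after a quick move stops, the hand feels up to 5 N less
- knob_mid (a point): middle of the upright black winding knob on the wheel's rim, 50 mm from the axis: 22 mm across, 35 mm tall, from z=97 to 132 mm, this point at z=114 mm. It spins freely on its pin, so it can be gripped and carried round in a circle without turning the hand
- terminal: loose card payment terminal, a grey slab 120 mm long (its x), 56 wide (its y), 36 tall, about 0.35 kg, screen and keys on top; origin mid-underside. Starts flat on the counter; in the dock its length lies along the dock's y, either way round
Things that resemble listed ones, but are neither listed nor needed, are in the scene too. What is shaped like the terminal but red is not meant.

How it is judged:
On the way, in this order (a step that is already met when the one before it is completed fails the run):
1. the terminal lies flat in the dock between stop and jaw, let go of, not yet gripped (z of terminal in the frame of dock between 0.008 and 0.016 m and x of terminal in the frame of dock between -0.02 and 0.02 m and angle between the x axis of terminal and the y axis of dock, either way round below 0.15 rad and angle between terminal's own z axis and vertical below 0.06 rad and contact force between the fingers and terminal below 0.3 N and contact force between jaw and terminal below 15 N), for 0.2 s.
2. the jaw grips the terminal firmly (contact force between jaw and terminal above 32 N), for 0.2 s.
At the end, for the whole second after the job is handed in: the terminal lies at rest, flat on the dock's bed (within 4 mm and 3 degrees), along the dock (within 6 degrees) and within 20 mm of its middle line, gripped by the jaw with 32 to 85 N, which is a slow-turning resistance of about 11.6 to 15.8 N at the knob (contact force between jaw and terminal between 32 and 85 N and z of terminal in the frame of dock between 0.008 and 0.016 m and x of terminal in the frame of dock between -0.02 and 0.02 m and angle between the x axis of terminal and the y axis of dock, either way round below 0.1 rad and angle between terminal's own z axis and vertical below 0.06 rad and linear speed of terminal below 0.01 m/s); the robot touches nothing.
It fails at once if the jaw is overtightened and cracks the terminal's case (jaw force above 105 N, about 17 N at the knob) (contact force between jaw and terminal above 105 N).
It also fails if it takes over 67 s, if anything falls off the work surface, if the arm or the gripper's body presses on something with over 40 N, if the wrist force passes 120 N, or if a joint passes its speed limit or range.

## Working session

There is one attempt and no reset: what is moved stays moved. The work goes in short steps, each a Python script; the robot and the scene stay as the last script left them, time stands still between calls to the robot, and variables do not carry over. Pictures are saved under pics/ and viewed, about 8 in all and at most 12, crops included, and the job is handed in when it is done.

```bash
mkdir -p pics; ls; python3 - <<'E'
from cell import *
import cv2,numpy as np
a=[]
for n in ("top","side"):
    im=snapshot(n)[:,:,::-1]; cv2.imwrite(f"pics/{n}0.png",im); a.append(im)
    print(n,get_calibration(n))
w=snapshot("wrist")[:,:,::-1]; cv2.imwrite("pics/w0.png",w)
print(get_calibration("wrist"),read_eef_rot(),read_ee_pos(),tcp_to_grasp,read_t())
E
```

```text
pics
top {'mtx': array([[373.92294902,   0.        , 254.79432884],
       [  0.        , 373.92294902, 195.46958341],
       [  0.        ,   0.        ,   1.        ]]), 'xyz': array([0.44668652, 0.17671892, 1.10374428]), 'attitude': array([ 0.71444394, -0.69926152,  0.01779547, -0.01692631])}
side {'mtx': array([[414.58467049,   0.        , 250.23416913],
       [  0.        , 414.58467049, 190.77955712],
       [  0.        ,   0.        ,   1.        ]]), 'xyz': array([0.37084824, 0.968973  , 0.74993872]), 'attitude': array([-0.0821979 ,  0.89870161, -0.42937738,  0.03484237])}
{'mtx': array([[297.31863964,   0.        , 251.9496706 ],
       [  0.        , 297.31863964, 193.97205653],
       [  0.        ,   0.        ,   1.        ]]), 'mount': array([[-6.21812226e-04,  9.45234425e-01,  3.26391629e-01,
        -8.42318210e-02],
       [ 7.96525221e-05, -3.26391645e-01,  9.45234621e-01,
        -1.43376831e-01],
       [ 9.99999804e-01,  6.13756360e-04,  1.27664009e-04,
        -1.01544438e-03],
       [ 0.00000000e+00,  0.00000000e+00,  0.00000000e+00,
         1.00000000e+00]])} [-0.09691329  0.70106036 -0.69982484  0.09678524] [ 0.18301321 -0.64911865  0.23025365] 0.0187 0.15
```

View pics/top0.png

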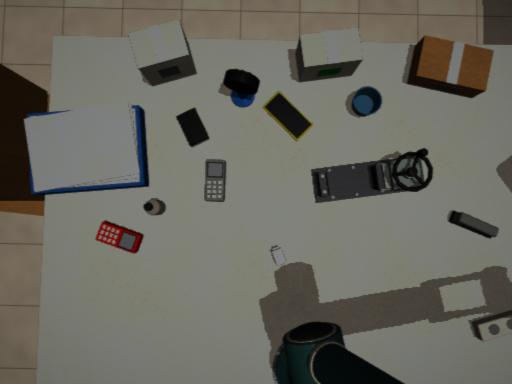

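View pics/side0.png

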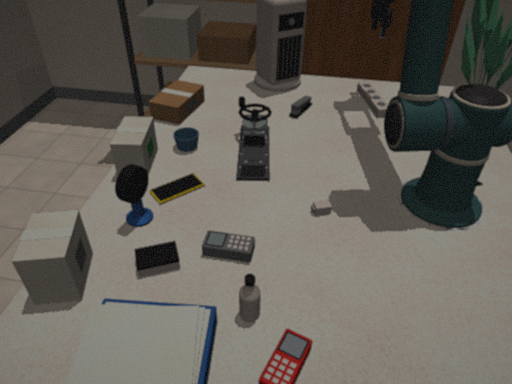

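The top view shows the grey terminal at about (215,180), the dock from (313,185) to (430,170) with its wheel near (411,171) and knob near (423,153). The red decoy is at (120,236). The side view agrees: terminal (229,245), dock (254,150). Next I'll enlarge the region and measure.

```bash
cat > h.py <<'E'
import numpy as np,cv2
from scipy.spatial.transform import Rotation as R
from cell import *
def ray(name,u,v,pose=None):
    c=get_calibration(name);K=c["mtx"]
    if name!="wrist":
        d=R.from_quat(c["attitude"]).apply([(u-K[0,2])/K[0,0],(v-K[1,2])/K[1,1],1]);return np.array(c["xyz"]),d
    x,y=u-K[0,2],v-K[1,2];r=np.hypot(x,y)+1e-12;t=r/K[0,0]
    M=c["mount"];d=M[:3,:3]@np.array([x/r*np.sin(t),y/r*np.sin(t),np.cos(t)])
    p,q=pose;q=R.from_quat(q);return np.array(p)+q.apply(M[:3,3]),q.apply(d)
def plane(name,u,v,z,pose=None):
    o,d=ray(name,u,v,pose);return o+d*(z-o[2])/d[2]
def pix(p,pose):
    c=get_calibration("wrist");K=c["mtx"];M=c["mount"]
    t=R.from_quat(pose[1]).inv().apply(np.array(p)-pose[0]);q=M[:3,:3].T@(t-M[:3,3])
    th=np.arctan2(np.hypot(q[0],q[1]),q[2]);f=np.arctan2(q[1],q[0]);return K[0,2]+K[0,0]*th*np.cos(f),K[1,2]+K[0,0]*th*np.sin(f)
def down(yaw):  # tool y down; jaw-opening axis (tool z) at world yaw
    z=np.array([np.cos(yaw),np.sin(yaw),0]);y=np.array([0,0,-1.]);x=np.cross(y,z)
    return R.from_matrix(np.c_[x,y,z]).as_quat()
E
python3 - <<'E'
from h import *
im=cv2.imread("pics/top0.png")
cv2.imwrite("pics/c1.png",cv2.resize(im[130:220,190:450],None,fx=3,fy=3,interpolation=cv2.INTER_CUBIC))
g=cv2.cvtColor(im,cv2.COLOR_BGR2GRAY)
for nm,(x0,y0,x1,y1),z in(("term",(198,150,235,210),.036),("dock",(306,140,440,208),.012)):
    m=np.zeros_like(g);m[y0:y1,x0:x1]=(g[y0:y1,x0:x1]<125)
    cs,_=cv2.findContours(m,cv2.RETR_EXTERNAL,cv2.CHAIN_APPROX_NONE);c=max(cs,key=cv2.contourArea)
    b=cv2.boxPoints(cv2.minAreaRect(c));P=np.array([plane("top",*q,z) for q in b])
    print(nm,b.round(1).tolist(),P.round(3).tolist(),P.mean(0).round(3),[np.linalg.norm(P[i]-P[i-1]).round(3) for i in range(4)])
for u,v in((423,153),(411,171)):print(plane("top",u,v,.11))
print([R.from_quat(read_eef_rot()).as_matrix().round(3).tolist()])
E
```

```text
term [[202.5, 201.6999969482422], [204.1999969482422, 157.39999389648438], [227.0, 158.1999969482422], [225.3000030517578, 202.5]] [[0.478, 0.325, 0.036], [0.606, 0.324, 0.036], [0.605, 0.258, 0.036], [0.477, 0.26, 0.036]] [0.541 0.292 0.036] [np.float64(0.065), np.float64(0.127), np.float64(0.065), np.float64(0.127)]
dock [[306.20001220703125, 166.10000610351562], [438.1000061035156, 136.10000610351562], [449.20001220703125, 184.6999969482422], [317.20001220703125, 214.6999969482422]] [[0.59, 0.027, 0.012], [0.687, -0.361, 0.012], [0.544, -0.393, 0.012], [0.448, -0.007, 0.012]] [ 0.567 -0.183  0.012] [np.float64(0.146), np.float64(0.4), np.float64(0.147), np.float64(0.397)]
[ 0.61907094 -0.27187109  0.11      ]
[ 0.56994901 -0.23976488  0.11      ]
[[[-0.962, -0.0, 0.271], [-0.271, 0.002, -0.962], [-0.0, -1.0, -0.002]]]
```

View pics/c1.png

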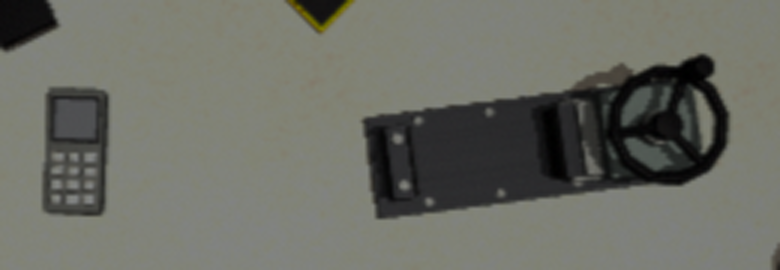

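The crop shows the terminal with corners at about (46,88), (108,91), (103,215) and (42,211). The plate's +y end runs from (363,118) to (378,217), the wheel centre is at (668,125), and the knob top is at (705,66).

```bash
python3 - <<'E'
from h import *
c=lambda x,y,z:plane("top",190+(x+.5)/3-.5,130+(y+.5)/3-.5,z)
T=[c(*p,.036) for p in((46,88),(108,91),(103,215),(42,211))]
tc=np.mean(T,0);ax=(T[0]+T[1]-T[2]-T[3])[:2];print("term",tc,np.degrees(np.arctan2(ax[1],ax[0])),np.linalg.norm(T[0]-T[1]),np.linalg.norm(T[1]-T[2]))
a=c(363,118,.012);b=c(378,217,.012);e=c(640,186,.012);w=c(668,124.5,.096);k=c(705,66,.132)
print("end",a,b,np.linalg.norm(a-b),"edge dir",np.degrees(np.arctan2(*(b-e)[1::-1])),"wheel",w,"knob",k,np.linalg.norm((k-w)[:2]))
m=(a+b)/2;d=(m-w)[:2];print("axis dir",np.degrees(np.arctan2(d[1],d[0])),np.linalg.norm(d),"want .258")
u=d/np.linalg.norm(d);print("bed est",w[:2]+.158*u,m[:2]-.1*u)
# side view terminal check
E
```

```text
term [0.54097031 0.29206046 0.036     ] -0.5498715652362847 0.05942838475698867 0.11883767306912232
end [0.58162643 0.01371548 0.012     ] [ 0.48508491 -0.00225861  0.012     ] 0.09785416268302824 edge dir 97.9732579518021 wheel [ 0.57131016 -0.24924656  0.096     ] knob [ 0.61886633 -0.26630988  0.132     ] 0.05052471326767979
axis dir 98.46663530948464 0.2577843910730607 want .258
bed est [ 0.54804727 -0.09296848] [ 0.54807901 -0.09318174]
```

```bash
python3 - <<'E'
from h import *
import json
bed=np.array([.548,-.093]);poses={}
for n,p,y in(("dock",[.54,-.15,.25],8.3),("term",[.541,.292,.16],89.5)):
    move_ptp(p,down(np.radians(y)));hold(.3)
    pose=(list(map(float,read_ee_pos())),list(map(float,read_eef_rot())));poses[n]=pose
    cv2.imwrite(f"pics/w_{n}.png",snapshot("wrist")[:,:,::-1]);print(n,pose,read_t(),np.round(read_q(),2))
json.dump(poses,open("poses.json","w"))
E
```

```text
dock ([0.5399424993516266, -0.15047602861295437, 0.249937931795496], [0.5347040851381096, -0.4627452183663075, 0.46270383508454405, -0.5346621037756373]) 2.7 [-0.32  0.04  1.83 -0.    1.28 -0.46]
term ([0.5414320271467808, 0.29129664204347216, 0.16021943566095645], [-0.7070608867342749, 0.003436049398602866, -0.003670168435332544, 0.7071348003589749]) 4.7 [ 0.45  0.2   1.81 -0.    1.12 -1.11]
```

View pics/w_dock.png

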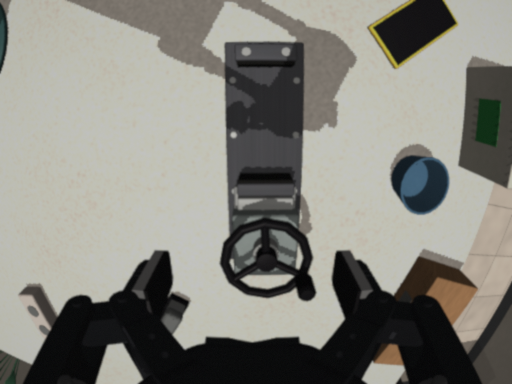

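View pics/w_term.png

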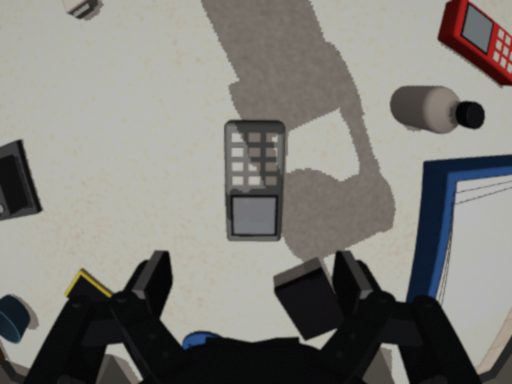

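The wrist dock view shows the stop block at the top (front-face edges around rows 58–67), the jaw at rows 172–197, the wheel centre at (267,258) and the knob at (307,288). The terminal view shows the top face roughly from (226,121) to (284,240), centred between the jaws. Now I'll compute coordinates.

```bash
python3 - <<'E'
from h import *
import json
P=json.load(open("poses.json"))
T=[plane("wrist",*p,.036,P["term"]) for p in((226,122),(285,122),(281,240),(229,240))]
print("term",np.mean(T,0),[np.linalg.norm(T[i]-T[i-1]).round(4) for i in range(4)],np.round(T,4).tolist())
a=np.radians(8.3);bed=np.array([.548,-.093]);
D=lambda u,v,z:(R.from_euler('z',-a).apply(np.r_[plane("wrist",u,v,z,P["dock"])[:2]-bed,0])[:2]*1e3).round(1)
for nm,u,v,z in(("cornerA",225,42,.012),("cornerB",303,42,.012),("edgeL",229,190,.012),("edgeR",301,180,.012),("stop base",266,67,.012),("stop top",266,60,.052),("jaw172 top",266,172,.052),("jaw168base",266,168,.012),("jaw180",266,180,.052),("wheel",267,258,.096),("knob",307,288,.12)):print(nm,D(u,v,z))
im=cv2.imread("pics/w_dock.png");cv2.imwrite("pics/c2.png",cv2.resize(im[35:215,215:315],None,fx=4,fy=3.3,interpolation=cv2.INTER_CUBIC)[:600])
E
```

```text
term [0.53997544 0.29553714 0.036     ] [np.float64(0.1177), np.float64(0.053), np.float64(0.1179), np.float64(0.0529)] [[0.4809, 0.2697, 0.036], [0.4813, 0.3226, 0.036], [0.5992, 0.3214, 0.036], [0.5986, 0.2685, 0.036]]
cornerA [-48.9  98.3]
cornerB [49.1 99.7]
edgeL [-46.3 -97. ]
edgeR [ 50.9 -82.8]
stop base [ 2.3 65.2]
stop top [ 0.5 69.5]
jaw172 top [  1.4 -61.4]
jaw168base [  3.3 -66.4]
jaw180 [  1.6 -71.3]
wheel [   2.2 -152.5]
knob [  48.  -179.8]
```

View pics/c2.png

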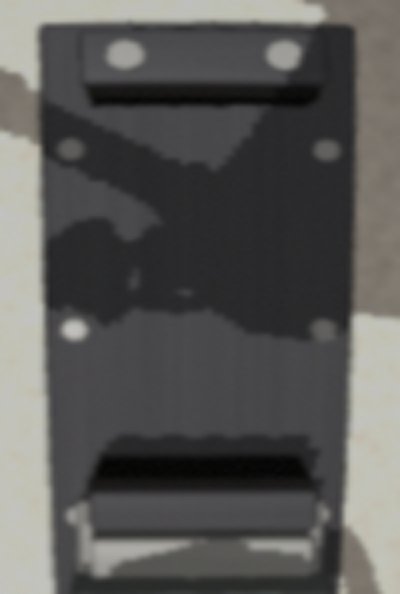

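The crop puts the stop face at dock y≈+67 and the jaw face at ≈−72, a gap of about 139 mm with its middle at y≈−2. I'll pick the terminal and place it there.

```bash
cat > pp.py <<'E'
from h import *
a=np.radians(8.3)
bed=np.array([.548,-.093])
dk=lambda x,y:bed+np.array([x*np.cos(a)-y*np.sin(a),x*np.sin(a)+y*np.cos(a)])
E
python3 - <<'E'
from pp import *
move_linear([.5405,.294,.05],.2,down(np.radians(89.6)))
print(move_linear([.5405,.294,.001],.08,f_stop=8),read_ee_pos())
move_gripper(.045,45);print("open",read_opening())
move_linear([.5405,.294,.12],.2);print("open",read_opening(),read_contact_force())
p=dk(.001,-.002);move_ptp([*p,.13],down(a));hold(.2)
pose=(read_ee_pos(),read_eef_rot());cv2.imwrite("pics/w2.png",snapshot("wrist")[:,:,::-1]);cv2.imwrite("pics/side2.png",snapshot("side")[:,:,::-1])
print(read_opening(),pose,read_t(),p)
E
```

```text
False [0.54054937 0.29402747 0.00078494]
open 0.05522220622344334
open 0.055167734490107374 [-0.26654534 -0.36006139 -4.21950651]
0.05542575943599145 (array([ 0.54955748, -0.09377914,  0.12997141]), array([-0.53524798,  0.46203612, -0.46197141,  0.53536403])) 9.0333 [ 0.54927824 -0.0948347 ]
```

View pics/w2.png

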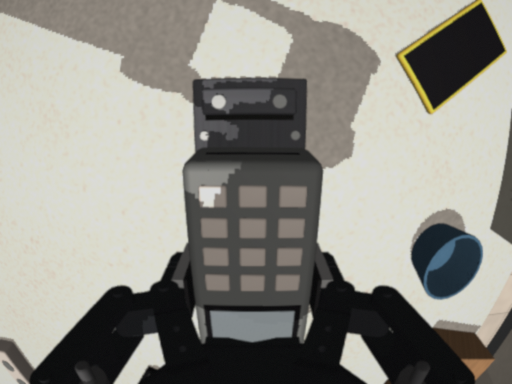

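The terminal is held level and aligned with the dock, its far end at row ~152 and the stop's screws at (218,101) and (280,101). I'll check its end offset numerically and then lower it.

```bash
python3 - <<'E'
from pp import *
pose=(read_ee_pos(),read_eef_rot());ti=R.from_quat(pose[1]).inv()
for u,v,z in((253,151,.129),(253,163,.165),(186,170,.165),(321,170,.165)):
    print(u,v,(ti.apply(plane("wrist",u,v,z,pose)-pose[0])*1e3).round(1))
p=dk(.001,-.002)
move_linear([*p,.06],.2)
move_linear([*p,.020],.08)
print(move_linear([*p,.0125],.02,f_stop=6),read_ee_pos(),read_contact_force())
move_gripper(.085);hold(.2)
print(read_ee_pos(),read_opening(),read_contact_force())
move_linear([*p,.12],.2)
w=dk(0,-.158);move_linear([*dk(.0,-.10),.25],.3);hold(.2)
pose=(list(map(float,read_ee_pos())),list(map(float,read_eef_rot())));import json;json.dump(pose,open("p3.json","w"))
cv2.imwrite("pics/w3.png",snapshot("wrist")[:,:,::-1]);print(pose,read_t())
E
```

```text
253 151 [-57.7   1.    0.5]
253 163 [-60.  -35.    0.4]
186 170 [-57.4 -35.  -25.2]
321 170 [-57.5 -35.   26.4]
True [ 0.55006849 -0.09500393  0.01389509] [0.61613317 0.16400818 5.05102572]
[ 0.54764084 -0.09445851  0.01173381] 0.08452862982873342 [0.93597741 0.05762562 0.51922027]
([0.5609898945318799, -0.19033747679442864, 0.24707069308558197], [0.5361208844684752, -0.46473317953744453, 0.45961512279293687, -0.5341829349331472]) 12.8
```

View pics/w3.png

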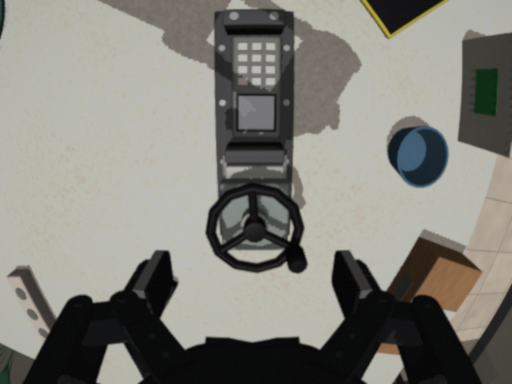

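The terminal lies between stop and jaw with gaps at both ends, centred on the plate. The wheel centre is at about (254,227), and the knob's top is at about (298,262).

```bash
python3 - <<'E'
from pp import *
import json
p=json.load(open("p3.json"))
im=cv2.imread("pics/w3.png");g=cv2.cvtColor(im,cv2.COLOR_BGR2GRAY)
m=((g<45).astype(np.uint8))[175:280,195:320]
m[:, :]=m
n,l,s,c=cv2.connectedComponentsWithStats(m);i=1+np.argmax(s[1:,4]);print(s[i]+[195,175,0,0,0])
for r in range(240,278,4):print(r,''.join('#' if x else '.' for x in (l[r-175,75:125]==i)))
w=plane("wrist",254.5,227.5,.096,p);k=plane("wrist",298,262,.132,p);print("wheel",w,dk(0,-.158),"knob",k,np.linalg.norm((k-w)[:2]))
E
```

```text
[ 207  175   99   97 3853]
240 #################....#########....................
244 .......######################.....................
248 ...............#################..................
252 .............####################.................
256 .........##########################...............
260 .###################################..............
264 ###########.......##################..............
268 ....................###############...............
272 ..................................................
276 ..................................................
wheel [ 0.57062435 -0.24405856  0.096     ] [ 0.57080828 -0.24934507] knob [ 0.61807165 -0.25977475  0.132     ] 0.04998245089926254
```

```bash
python3 - <<'E'
from pp import *
import json
q=down(a-np.pi/2)
move_gripper(.06)
move_ptp([.6185,-.263,.19],q);hold(.2)
pose=(list(map(float,read_ee_pos())),list(map(float,read_eef_rot())));json.dump(pose,open("p4.json","w"))
im=snapshot("wrist")[:,:,::-1];cv2.imwrite("pics/w4.png",im)
print(pose,read_t(),np.round(read_q(),2),read_contact_force())
for n,p in(("knob",[.6185,-.263,.132]),("wheel",[.571,-.247,.096])):print(n,pix(p,pose))
E
```

```text
([0.6185584093366138, -0.2628669700102858, 0.1903646697675885], [0.051201017682589785, -0.7051605002895399, 0.7053190962183805, -0.05149851579763711]) 14.7667 [-0.44  0.28  1.65  0.    1.2   0.99] [-0.37209354 -0.82505314  0.32629408]
knob (np.float64(253.42509516810074), np.float64(212.6730992667359))
wheel (np.float64(228.07290104081997), np.float64(242.7223003053938))
```

View pics/w4.png

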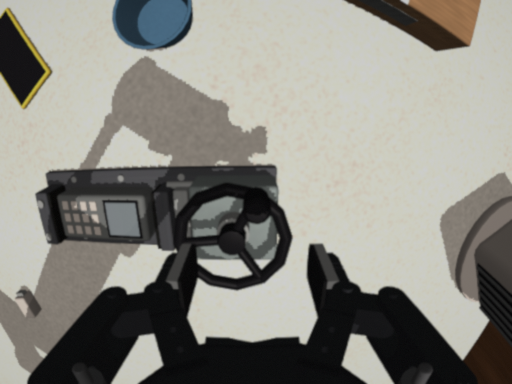

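The close view shows the wheel rim spanning columns 174–293 and rows 183–289 (centre ≈(233.5,236)), with the knob at about (257,206), between the open fingers.

```bash
python3 - <<'E'
from pp import *
import json
p=json.load(open("p4.json"))
g=cv2.cvtColor(cv2.imread("pics/w4.png"),cv2.COLOR_BGR2GRAY)
for r in range(178,240,3):print(r,' '.join('%3d'%x for x in g[r,236:284:2]))
for u,v,z in((233.5,236,.096),(257,206,.132),(257,212,.132),(257,206,.115)):print(u,v,z,plane("wrist",u,v,z,p))
E
```

```text
178  49  49  49  49  49  49  50  50  50  50  50  50  49  50  50  51  50  49  49  55 135 200 204 206
181  50  51  50  50  50  50  51  51  50  50  51  50  50  50  51  50  51  51  51  52 134 196 201 205
184  32  36  41  46  49  50  51  53  53  52  51  52  52  53  53  53  53  53  53  53 100 195 204 205
187  11   9  10  10  10  14  21  28  37  37  33  43  50  66  75  81  89 109 111 110 100 170 205 204
190  19  16  14  15  13  10   8   8   6   8   8   9   7  14  43  74  87 120 148 149 129 153 202 203
193  22  17  18  20  16   8   6   6   6   7   8   8   5   6   6  25  72  84  93 120 129 151 201 202
196  18  14  10   9   7   5   7   7   6   9   7   7   7   8   5   6  43  79  83 107 117 170 205 206
199  86  71  63  50  16   5   7   9   8   9   8   8  12   9   7   8   6  25  58  83 107 168 204 205
202  83  82  82  65  15   8   9  11  11   8  12  11  10  11  11   9   7  14  15  32  61 165 204 205
205  79  81  82  63  15  10  12  11  12  12  14  13  13  12  10  10   7  15  20  18  16  89 179 204
208  80  81 102  69  11  10  11  12  12  12  13  11  13  11  14  11   8  21  40  28  21  16  37 134

[... 509 characters left out ...]
21  22  19  63 111  78 133 143 145 146 147 146 145 145 146 137  89  82  74  27  18  23  32
229  19  20  19  18  91 151 122 137 142 143 144 143 143 143 144 146 116  82  82  79  50  18  20  29
232  32  20  11  10  26 121 144 140 141 141 141 141 143 143 144 144 110  82  81  78  66  36  17  22
235  37  37  32  17  29 122 151 142 140 140 141 142 142 144 144 138  88  81  80  77 105 128  28  19
238  33  34  34  31  35 124 147 140 139 139 141 141 142 142 142 131  86  80  81  76 105 173  47  17
233.5 236 0.096 [ 0.57859176 -0.25105776  0.096     ]
257 206 0.132 [ 0.6240879  -0.26480138  0.132     ]
257 212 0.132 [ 0.61941018 -0.26551823  0.132     ]
257 206 0.115 [ 0.61756078 -0.26607869  0.115     ]
```

Knob axis comes out at ≈(0.6195,−0.2655) and the wheel axis at ≈(0.5715,−0.250), giving a radius of 50.4 mm, which fits the stated 50 mm. I'll grip the knob and try the first part of the winding.

```bash
cat > wind.py <<'E'
from pp import *
import json
q=down(a-np.pi/2);Z=.101;RAD=.050
def load():return json.load(open("wheel.json"))
def save(s):json.dump(s,open("wheel.json","w"))
def step(s,d,v):
    """wind clockwise by d rad; returns tangential resistance and radial (outward) force on the tool"""
    s["th"]-=d;th=s["th"];c=np.array(s["c"]);u=np.array([np.cos(th),np.sin(th)])
    hit=move_linear([*(c+RAD*u),Z],v,f_stop=25)
    f=np.array(read_contact_force())-s["f0"];t=np.array([u[1],-u[0]])
    e=np.array(read_ee_pos())[:2]-c
    return hit,-f[:2]@t,f[:2]@u,f[2],np.arctan2(e[1],e[0]),np.hypot(*e)*1e3
E
python3 - <<'E'
from wind import *
k=np.array([.6195,-.2655])
f0=list(map(float,read_contact_force()))
move_linear([*k,.145],.15)
print(move_linear([*k,Z],.06,f_stop=8),read_ee_pos(),read_contact_force())
move_gripper(.01,60);hold(.1)
print("open",read_opening(),read_ee_pos(),read_contact_force(),f0)
c=[.5715,-.25];e=np.array(read_ee_pos())[:2]-c
s=dict(c=c,th=float(np.arctan2(e[1],e[0])),th0=float(np.arctan2(e[1],e[0])),f0=f0)
for i in range(4):
    r=step(s,.25,.04);print(np.round(r,2),np.round(s["th0"]-s["th"],2),round(read_t(),2),np.round(read_opening(),4))
    if r[0]:break
save(s)
E
```

```text
False [ 0.6197623  -0.26563818  0.10122195] [ 0.38539675  0.40533885 -0.12631473]
open 0.019505498935965367 [ 0.61987737 -0.26598949  0.10182329] [-1.80211459 -1.48746605  3.87204968] [-0.37209353643452864, -0.8250531428362948, 0.3262940820397094]
[ 0.    5.92  0.95  3.24 -0.52 50.98] 0.25 17.12 0.0201
[ 0.    6.2   1.25  1.42 -0.77 50.97] 0.5 17.57 0.0198
[ 0.    7.18  0.85  1.05 -1.02 50.94] 0.75 18.03 0.0199
[ 0.    7.14  1.24  0.47 -1.27 50.82] 1.0 18.49 0.0196
```

Force readings are clean and the radial load is about 1 N. Next I wind on to 2.6 rad, then go slowly in fine steps until the resistance rises.

```bash
python3 - <<'E'
from wind import *
s=load()
for i in range(6):
    r=step(s,.27,.04)
    print(np.round(r,2),np.round(s["th0"]-s["th"],2))
    if r[0]:raise SystemExit
base=[];n=0
while s["th0"]-s["th"]<7.8:
    r=step(s,.12,.015);w=s["th0"]-s["th"]
    if len(base)<4:base.append(r[1])
    b=np.median(base);n+=1
    if n%4==0 or r[1]>b+.8:print(np.round(w,2),np.round(r[1:],2),round(read_t(),1))
    if r[0] or r[1]>b+2.2:break
save(s);print("base",b,"t",read_t())
E
```

```text
[ 0.    6.49 -0.2   0.24 -1.54 50.61] 1.27
[ 0.    6.75  0.59 -0.46 -1.81 50.35] 1.54
[ 0.000e+00  6.430e+00  3.700e-01 -3.000e-02 -2.080e+00  5.012e+01] 1.81
[ 0.    6.34 -0.75 -0.08 -2.35 49.85] 2.08
[ 0.    6.47 -0.63  0.42 -2.62 49.59] 2.35
[ 0.    5.69 -0.98  1.57 -2.89 49.36] 2.62
3.1 [ 7.29 -0.24  3.43  2.92 49.09] 23.6
3.34 [ 8.36 -1.06  4.07  2.67 49.05] 24.7
3.58 [ 7.99 -1.65  4.66  2.43 49.05] 25.8
3.7 [ 8.39 -1.05  6.46  2.31 49.08] 26.3
4.06 [ 7.52 -1.14  8.05  1.95 49.21] 28.0
4.42 [ 8.83 -1.34 10.34  1.59 49.41] 29.6
4.54 [ 9.42 -1.36 12.07  1.48 49.52] 30.2
4.66 [10.88 -0.71 12.58  1.36 49.63] 30.7
base 7.395644491967113 t 30.7417
```

The jaw bites at about 4.3 rad: the slow baseline is ~8 N measured, and the last readings are 8.8, 9.4 and 10.9. I'll continue with very fine slow steps.

```bash
python3 - <<'E'
from wind import *
s=load()
print(read_ee_pos(),read_opening())
while s["th0"]-s["th"]<5.05:
    r=step(s,.06,.008);w=s["th0"]-s["th"]
    print(np.round(w,2),np.round(r[1:],2),round(read_t(),1))
    if r[0] or r[1]>12.4:break
save(s)
hold(.3);f=np.array(read_contact_force())-s["f0"];print("rest",f,read_torque())
E
```

```text
[ 0.58164755 -0.20141523  0.10163274] 0.02021326447372767
4.72 [11.1  -0.2  13.78  1.31 49.67] 31.3
4.78 [11.81 -1.56 12.93  1.26 49.7 ] 31.8
4.84 [12.3  -1.46 13.06  1.2  49.73] 32.3
4.9 [12.56 -0.4  14.04  1.14 49.78] 32.8
rest [-11.25736277   5.8428624   12.88823506] [0.64260003 1.92431508 0.02409355]
```

Resistance measures 12.6 N (about 13.2 N after allowing for the ~0.8 N under-read at free running). The angle since the bite, ≈0.57 rad, also gives about 13 N. I'll let go and check.

```bash
python3 - <<'E'
from wind import *
move_gripper(.05);p=read_ee_pos();move_linear([p[0],p[1],.20],.15)
move_ptp([*dk(0,-.10),.28],down(a));hold(.3)
pose=(read_ee_pos(),read_eef_rot());im=snapshot("wrist")[:,:,::-1]
cv2.imwrite("pics/w5.png",cv2.resize(im[0:290,180:340],None,fx=2,fy=2))
print(read_contact_force(),read_t())
E
```

```text
[ 0.14590101 -0.12889341 -0.32914823] 36.1
```

View pics/w5.png

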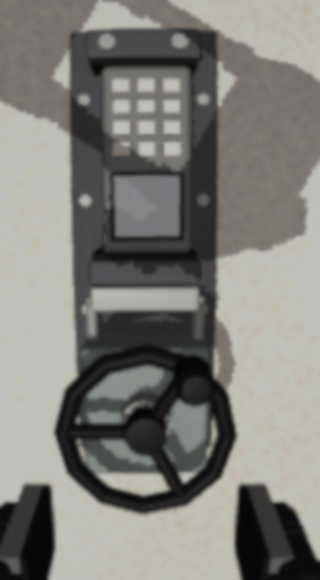

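The terminal lies straight on the plate's middle line, held between stop (row ~65) and jaw (row ~255). The knob is at (195,383), where it was left, and the fingers are clear.

```bash
python3 -c "
from cell import *
finish_job();print(read_t())"
```

```text
the job is handed in; nothing more can be done
the job is handed in; nothing more can be done
```

The terminal is in the dock, keys up and lengthwise between stop and jaw. I wound the wheel clockwise about 4.9 rad until the jaw gripped it, let go of the knob, and handed the job in after 36 s of the 67 s. `finish_job` gave no verdict.

- **Grip:** The last slow-turning reading at the knob was 12.6 N. My free-running readings were about 8 N against the stated 9 N, so the true value is probably nearer 13.3 N. The jaw bit at about 4.3 rad, and winding about 0.57 rad past that also points to about 13 N, or roughly 50 N at the jaw. I had no direct reading of the jaw force.
- **Final picture:** The terminal looked straight and flat on the plate's middle line, with no gap at the stop or the jaw. The fingers were clear, and the force on the tool was under 0.5 N.
- **Disagreements:** The far wrist view and the top camera differed by about 5 mm on the wheel's position, and a close look agreed with the top camera. While winding, an upward force of up to 14 N built up on the tool. I didn't find the cause, but it was gone once I let go of the knob.

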